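Pop open the sample hatch of the cuvette reader

ROBOT

A 6-joint arm with a two-finger parallel gripper is mounted at the origin on the work surface. World frame = base frame: x ahead of the robot, y to its left, z up, the work surface at z = 0. Lengths are in m, angles in degrees, forces in N, time in s.
With the tool pointing down it reaches from about 0.3 to 0.75 m from the base axis. Payload 8.5 kg.
Tool frame: the origin (TCP) lies between the finger pads; the fingertips stand ahead of it and the grasp point (between the pads) lies 8 mm behind it (env.tcp_to_tips is the z of the fingertips in the tool frame, in m); z points along the fingers, x is the direction in which the jaws open and shut, and the axes are right-handed (so a half turn about z gives the same grasp; the last joint's range is limited). The gripper opens to 85 mm and grips with 20 to 120 N. Pads are 22 mm wide; open, the fingers measure 114 mm over their backs; the gripper's body (76 mm by 85 mm) begins 54 mm behind the grasp point. The pads swing forward as they close: fully open they stand 13 mm farther back than shut.
Start: joints at [-12.336, 21.807, 74.336, -0, 83.858, -12.336], TCP at [0.55, 0, 0.242] pointing down, gripper open.
Joint ranges: [-178.18, 178.18], [-50.72, 133.34], [12.68, 142.11], [-81.47, 261.47], [9.98, 163.14], [-165.26, 165.26]. Speed limits (degrees/s): [136.94, 136.94, 180, 180, 180, 180].

INTERFACE

Orientations are given as a 3x3 rotation matrix whose columns are the frame's x, y, z axes.
In Python, from rig import observe, viewer, env gives the robot as it stands.
- The arm moves only by the tool jog_arm, never from a script. Its arguments are lists of equal length, an entry for each row: "dr": the turn, a rotation vector about the tool's x, y, z in rad, a list of three; "slide": the shift along the tool's x, y, z in m, a list of three; "gripper": the opening, from -1 (shut) to 1 (fully open), so that 0 is half open. In form: {"dr": [[rx, ry, rz], ...], "slide": [[dx, dy, dz], ...], "gripper": [gripper, ...]}. A call has exactly 10 rows; each row shifts and turns the commanded pose from where the row before left it, along the tool's axes as they then stand; what a row does not reach is not made up. A row lasts 1/10 s, in which the tool goes at most 50 mm and 8.59 degrees, less where a joint would pass 70% of its speed; a pose out of reach is approached as far as the arm can. A call is refused whole if a number of a shift passes 0.05 or a number of a turn 0.15, either way. A call with a gripper value outside its range is refused whole. The fingers move at their own pace and stop on an object; "force" is the grip in N (left out, the last holds). Time passes only in rows, so rows that do not move let the fingers close, or fill a call up. It gives the time, the measured TCP pose, the force and the opening at its end, in the units of the state.
- observe(): the state, without advancing time (a new reading comes with each control period).
- viewer.get_image(name): name is "scene" or "side" or "wrist"; returns a dict with "pixels" (400x640x3 uint8, blue, green, red), "camera_matrix" (3x3 intrinsics, pixels), "dist_coeffs" ([k1, k2, p1, p2, k3] as OpenCV has them; the pictures are not rectified), "R" (3x3) and "t" (3): a world point X has camera coordinates R X + t. Camera axes: x right, y down, z forward; pixel columns grow to the right and rows downward; lengths in m; the calibration is good to about 2 mm. A picture is of the moment at which its call begins. There is no depth.
- env.close_job(): hands the job in, once; it reports no verdict.
The state is a dict: "time_s": time; "q": joint angles; "qvel": joint speeds; "joint_efforts": joint torques, N m; "position": TCP position; "tool_rot": TCP orientation; "ft_force": force on the tool from outside, world axes, zero at the start; "wrist_torque": the same for the moment, N m; "grip_width": finger opening in m.
Only numpy, scipy, OpenCV 4.12 (cv2) and the standard library are available. Lean on these libraries where they do the work, as an engineer would, in place of code of your own. Each camera call takes 0.05 s, during which the arm holds its last target.

TASK

Open the sample hatch of the cuvette reader, the white bench instrument with the smaller hatch and the oblong display: press the ribbed front end of the hatch down once with a fingertip until its push-push latch lets go, then move straight up out of its way so that it can pop up by itself. Do not push it back once it has popped; watch until it has stood fully open, untouched, for about two seconds, then finish. Leave the heater with the bigger hatch shut and do not push, lift or knock over the two bottles and the jar.

Things in the scene. Friction and masses are not known exactly. Their poses are not given: they have to be found in the camera images.
- reader: Cuvette reader, the task's instrument: white housing 170 (x) x 150 (y), top 85 mm above its origin, fixed. On screw feet that raise it 0 to 25 mm. Origin: centre of its underside. Its +x runs from its front (flush oblong display) to its back. Pale grey hatch, 72 (x) x 60 (y) x 8 mm, level on top, 6 mm proud, from x = -22 mm to its hinge at x = +50 mm. Reader and heater may have swapped places.
- reader_press (a point): Where to press: middle of the three short dark ribs on the hatch's upper face, 14 mm from its front edge, 58 mm from the hinge, midway across; about 92 mm above the reader's origin when shut. Moves with the hatch. Nothing on the reader stands higher than the hatch.
- reader_hinge (a point): Middle of the reader hatch's hinge axis, at the far edge of the hatch, 83 mm above the reader's origin; the axis runs along the reader's y.
- reader_hatch (a joint): Hatch angle, rad: about 0.01 shut, 1.2 fully open (stop), negative pressed in. At the ribs it yields at 3 to 4 N; the latch trips after about 4 mm, a firm stop comes at 5 to 6 mm (-0.08). A lesser press lets it return. Once tripped it pushes up under the finger (5 to 15 N) and follows it; a damped spring lifts it to 1.2 in about 2 s. Raise the hand 150 mm or more to be clear of its swing.
- heater: Block heater, to be left alone: white housing 170 (x) x 160 (y), top 85 mm above its origin, two round knobs at its front, fixed, on screw feet that raise it 0 to 25 mm; hatch 95 (x) x 120 (y) mm, 6 mm proud. Origin: centre of its underside.
- heater_hatch (a joint): Angle of the heater's hatch in rad, about 0.015 shut; it has the same kind of push-push latch and must stay shut.
- reagent: Amber bottle with white cap, 48 mm across, 100 mm high, loose, upright; a bystander. Origin: centre of its underside.
- dropper: Dropper bottle, 28 mm across, 80 mm high, loose, upright; a bystander. Origin: centre of its underside.
- jar: White jar, 48 mm across, 60 mm high, loose, upright; a bystander. Origin: centre of its underside.
Not all that is in view belongs to the job. What is shaped like the reader but purple is not meant.

How it is judged:
By the outcome, as a careful person would: the job done as asked, in the order asked, and still so for the second after the job is handed in, with the robot touching nothing.
It also fails if it takes over 38 s, if anything falls off the work surface, if the arm or the gripper's body presses on something with over 40 N, if the wrist force passes 120 N, or if a joint passes its speed limit or range.

## Working session

There is one attempt and no reset: what is moved stays moved. The work goes in short steps, Python scripts to look and compute and a tool call to move; the robot and the scene stay as the last step left them, time stands still between calls to the robot, and variables do not carry over. Pictures are saved under pics/ and viewed, and the job is handed in when it is done.

Besides the shell and the picture viewer there is one more tool, called as a command line: name --argument value ..., lists and objects as JSON in quotes. jog_arm: Moves the arm, as the interface text tells. Its arguments: {"type":"object","properties":{"dr":{"type":"array","items":{"type":"array","items":{"type":"number"}}},"slide":{"type":"array","items":{"type":"array","items":{"type":"number"}}},"gripper":{"type":"array","items":{"type":"number"}},"force":{"type":"number"}},"required":["dr","slide","gripper"]}

```bash
mkdir -p pics; python3 - <<'E'
from rig import observe, viewer, env
import cv2,pickle
print({k:v for k,v in observe().items() if k in('time_s','position','tool_rot','ft_force','grip_width')},env.tcp_to_tips)
d={}
for n in("scene","side","wrist"):
    d[n]=viewer.get_image(n);cv2.imwrite(f"pics/{n}0.png",d[n]["pixels"]);print(n,d[n]["camera_matrix"],d[n]["dist_coeffs"],d[n]["R"],d[n]["t"])
pickle.dump(d,open("d0.pkl","wb"))
E
```

```text
{'time_s': 0.0, 'position': array([5.49701104e-01, 8.01290225e-05, 2.41704516e-01]), 'tool_rot': array([[ 9.99998921e-01,  5.89521266e-05, -1.46781071e-03],
       [ 5.93995873e-05, -9.99999952e-01,  3.04807353e-04],
       [-1.46779267e-03, -3.04894211e-04, -9.99998876e-01]]), 'ft_force': array([-0.42526101,  0.00842489, -0.40014329]), 'grip_width': 0.08538936290921306} 0.011
scene [[440.10716646   0.         321.6832035 ]
 [  0.         440.10716646 201.93754458]
 [  0.           0.           1.        ]] [-0.06394653  0.          0.          0.          0.        ] [[ 0.4851281   0.87440877 -0.0077477 ]
 [ 0.64871185 -0.36582287 -0.66734291]
 [-0.58636478  0.31872078 -0.74471028]] [-0.34635363 -0.18092171  1.93644392]
side [[480.88943989   0.         312.61469908]
 [  0.         480.88943989 197.81845848]
 [  0.           0.           1.        ]] [0.02890205 0.         0.         0.         0.        ] [[-0.91994098 -0.39179936  0.01420738]
 [-0.21661335  0.47773331 -0.85138096]
 [ 0.32678318 -0.78629775 -0.52435542]] [0.48983863 0.12983343 1.39527981]
wrist [[316.65893264   0.         319.83749015]
 [  0.         316.65893264 201.85018555]
 [  0.           0.           1.        ]] [-0.03152669  0.          0.          0.          0.        ] [[ 9.99999055e-01  3.16250821e-04 -1.33826497e-03]
 [ 6.72508490e-04 -9.61345918e-01  2.75342647e-01]
 [-1.19945822e-03 -2.75343286e-01 -9.61345222e-01]] [-0.54842402 -0.03630847  0.37781129]
```

View pics/scene0.png

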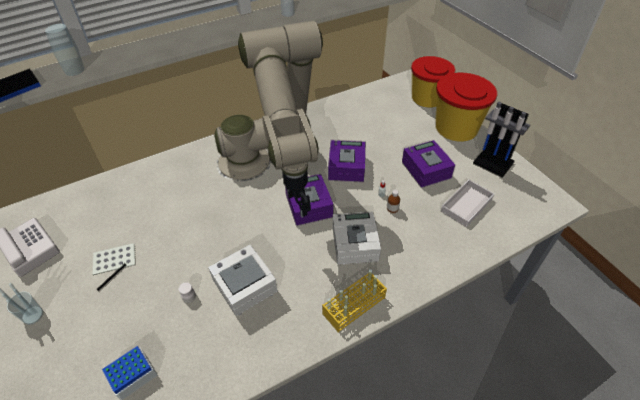

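View pics/side0.png

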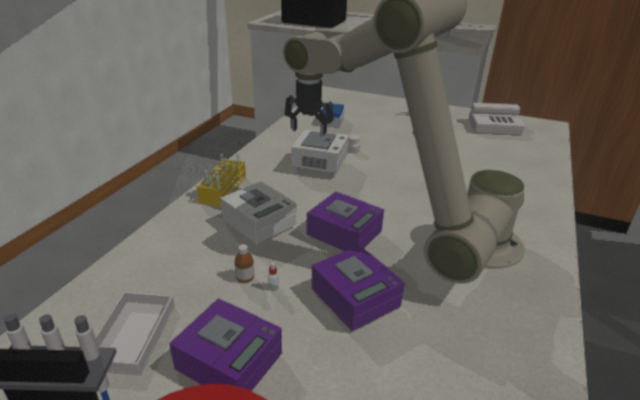

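View pics/wrist0.png

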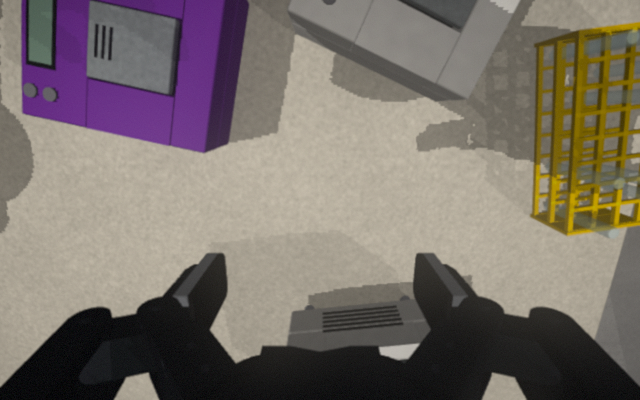

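The wrist view shows a purple decoy at (140,60) and the white reader's corner at (430,30). The scene view shows these candidates:
- white unit at (356,237) with an oblong display
- white unit at (242,278) with two knobs and a larger hatch (the heater)
- purple decoys at (310,200), (347,158) and (428,162)

My choice is (356,237). I'll check it in close crops.

```bash
python3 - <<'E'
import cv2,pickle,numpy as np
d=pickle.load(open("d0.pkl","rb"))
a=cv2.resize(d["scene"]["pixels"][200:280,320:400],(560,560),interpolation=cv2.INTER_CUBIC)
cv2.imwrite("pics/cs.png",a)
b=cv2.resize(d["side"]["pixels"][175:250,210:310],(800,600),interpolation=cv2.INTER_CUBIC)
cv2.imwrite("pics/cd.png",b)
E
```

```text
(no output)
```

View pics/cs.png

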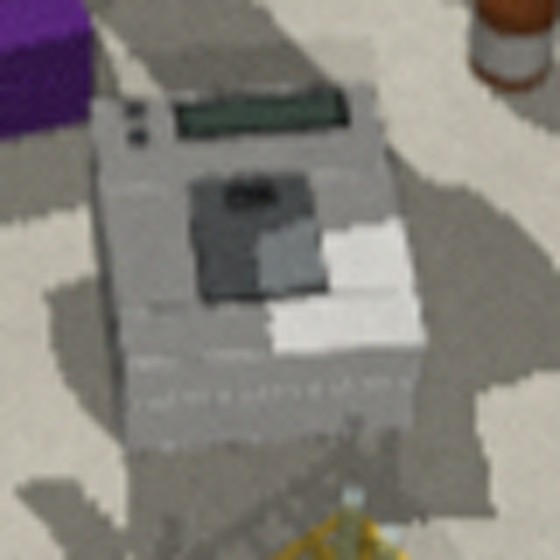

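View pics/cd.png

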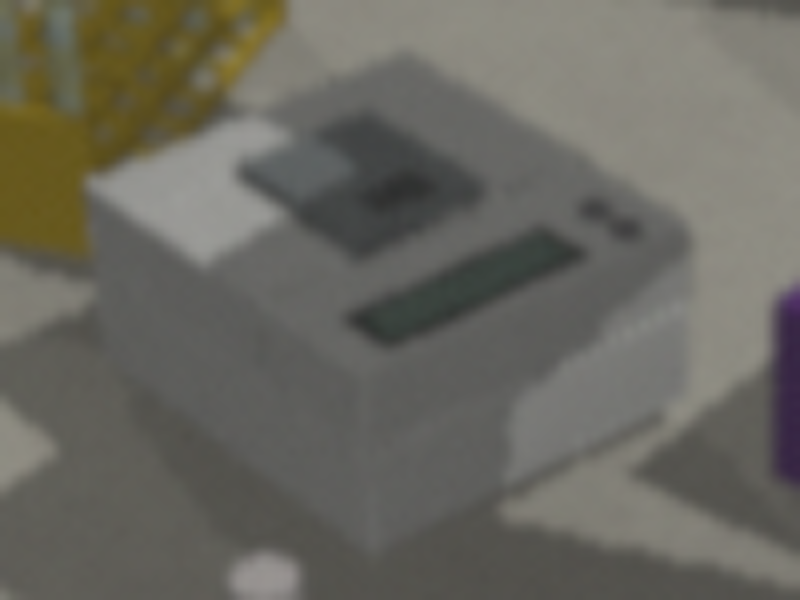

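```bash
cat > fit.py <<'E'
import cv2,pickle,numpy as np
from scipy.optimize import least_squares
M={'fl':(-85,75,85),'fr':(-85,-75,85),'bl':(85,75,85),'br':(85,-75,85),'hfl':(-22,30,91),'hfr':(-22,-30,91),'hbl':(50,30,91),'hbr':(50,-30,91),'p':(-8,0,91.5)}
def proj(c,X):
    r,_=cv2.Rodrigues(c["R"]); return cv2.projectPoints(np.asarray(X,float).reshape(-1,1,3),r,c["t"],c["camera_matrix"],np.asarray(c["dist_coeffs"]))[0][:,0]
def world(p,k):
    m=np.array([M[i] for i in k])/1000; c,s=np.cos(p[3]),np.sin(p[3])
    return np.c_[p[0]+c*m[:,0]-s*m[:,1],p[1]+s*m[:,0]+c*m[:,1],p[2]+m[:,2]]
def fit(obs,p0):
    def f(p): return np.concatenate([(proj(c,world(p,list(o)))-np.array(list(o.values()))).ravel() for c,o in obs])
    r=least_squares(f,p0,loss='soft_l1'); return r.x,f(r.x)
E
python3 - <<'E'
from fit import *
d=pickle.load(open("d0.pkl","rb"))
S=dict(fl=(378,92),fr=(97,100),bl=(425,348),br=(125,358),hfl=(312,177),hfr=(192,182),hbl=(325,290),hbr=(203,300),p=(251,192))
D=dict(fl=(365,370),fr=(690,240),bl=(88,183),br=(405,52),hfl=(360,257),hfr=(485,188),hbl=(240,165),hbr=(365,110),p=(398,188))
S={k:((u+.5)/7-.5+320,(v+.5)/7-.5+200) for k,(u,v) in S.items()}
D={k:((u+.5)/8-.5+210,(v+.5)/8-.5+175) for k,(u,v) in D.items()}
for o in([(d["scene"],S),(d["side"],D)],[(d["scene"],S)],[(d["side"],D)]):
    p,r=fit(o,[.75,.2,.01,0.]); print(p,np.degrees(p[3]),world(p,['p'])); print(r.reshape(-1,2).round(1).tolist())
E
```

```text
[ 0.63072705  0.18468626  0.00195868 -0.43915969] -25.161996524166174 [[0.62348618 0.18808769 0.09345868]]
[[-0.4, -1.2], [-0.9, -0.0], [-0.0, -0.2], [-0.7, 1.0], [-0.8, -0.4], [-0.4, -0.1], [0.0, -0.4], [0.2, -0.8], [0.0, 1.0], [-1.5, 1.5], [-0.0, -1.3], [-0.8, 0.0], [0.7, 0.1], [-1.1, -1.4], [0.0, 0.1], [-0.4, 0.1], [0.5, 0.3], [-0.3, 1.5]]
[ 0.62127381  0.19306852 -0.01471141 -0.45529045] -26.086221259744153 [[0.61408875 0.19658631 0.07678859]]
[[0.1, -0.6], [0.1, 0.1], [-0.3, -0.0], [-0.5, 0.6], [-0.5, -0.0], [0.2, 0.0], [0.0, -0.2], [0.4, -0.9], [0.4, 1.2]]
[ 0.63990983  0.16687057 -0.00949888 -0.41769303] -23.932047525798115 [[0.63259762 0.1701158  0.08200112]]
[[-0.2, 0.8], [-0.2, -2.1], [-0.1, 0.2], [0.2, 0.2], [-0.4, -1.8], [0.1, -0.3], [0.0, 0.1], [0.4, 0.2], [0.1, 1.2]]
```

jog_arm --dr '[[0, 0, 0], [0, 0, 0], [0, 0, 0], [0, 0, 0], [0, 0, 0], [0, 0, -0.14], [0, 0, -0.14], [0, 0, -0.14], [0, 0, -0.14], [0, 0, -0.14]]' --slide '[[0.022, -0.034, 0], [0.022, -0.034, 0], [0.022, -0.034, 0], [0.022, -0.034, 0], [0.022, -0.034, 0], [0, 0, 0], [0, 0, 0], [0, 0, 0], [0, 0, 0], [0, 0, 0]]' --gripper '[-1, -1, -1, -1, -1, -1, -1, -1, -1, -1]'

```text
time_s: 1.15
position: [0.6599, 0.17, 0.2418]
tool_rot: [[0.761, 0.649, -0.001], [0.649, -0.761, -0.0], [-0.001, -0.001, -1.0]]
ft_force: [0.7, 0.2, -0.5]
grip_width: 0.0004
```

jog_arm --dr '[[0, 0, -0.14], [0, 0, -0.14], [0, 0, -0.14], [0, 0, 0], [0, 0, 0], [0, 0, 0], [0, 0, 0], [0, 0, 0], [0, 0, 0], [0, 0, 0]]' --slide '[[0, 0, 0], [0, 0, 0], [0, 0, 0], [0, 0, 0], [0, 0, 0], [0, 0, 0], [0, 0, 0], [0, 0, 0], [0, 0, 0], [0, 0, 0]]' --gripper '[-1, -1, -1, -1, -1, -1, -1, -1, -1, -1]'

```text
time_s: 2.15
position: [0.66, 0.17, 0.2424]
tool_rot: [[0.436, 0.9, 0.0], [0.9, -0.436, 0.0], [0.0, 0.0, -1.0]]
ft_force: [0.8, -0.7, -0.5]
grip_width: 0.0001
```

```bash
python3 - <<'E'
from rig import observe, viewer, env
from fit import *
s=observe();print(s['time_s'],s['position'],s['tool_rot'].round(3).tolist(),s['ft_force'],s['grip_width'])
w=viewer.get_image("wrist");pickle.dump(w,open("w1.pkl","wb"))
p=[.6307,.1847,.002,-.439]
print(proj(w,world(p,list(M))).round(0).tolist())
cv2.imwrite("pics/w1.png",w["pixels"])
E
```

```text
2.15 [0.65998053 0.16999971 0.24236552] [[0.436, 0.9, 0.0], [0.9, -0.436, 0.0], [0.0, 0.0, -1.0]] [ 0.79089249 -0.70704527 -0.50621317] 8.078862986468444e-05
[[410.0, 52.0], [231.0, 54.0], [399.0, 241.0], [246.0, 243.0], [356.0, 130.0], [287.0, 131.0], [354.0, 209.0], [290.0, 210.0], [321.0, 147.0]]
```

View pics/w1.png

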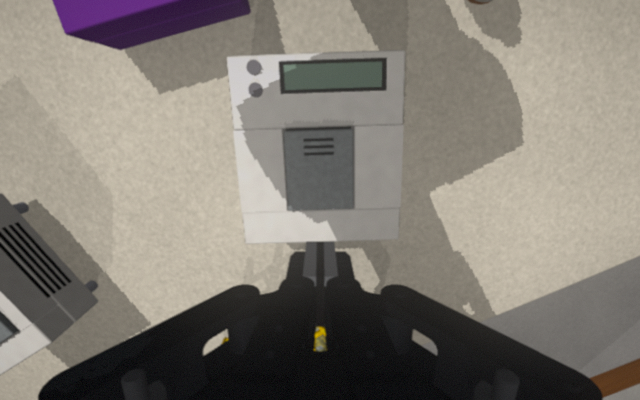

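The wrist view shows the reader's display at (333,75), hatch corners at about (284,129) to (354,208), and ribs at (319,147). Next I'll refine the fit.

```bash
python3 - <<'E'
from fit import *
d=pickle.load(open("d0.pkl","rb"));w=pickle.load(open("w1.pkl","rb"))
W=dict(fl=(404.5,51.5),fr=(228,56),bl=(398.5,239),br=(246,242.5),hfl=(354,127),hfr=(284,129),hbl=(354.5,208.5),hbr=(288,210),p=(319,147))
S=dict(fl=(378,92),fr=(97,100),bl=(425,348),br=(125,358),hfl=(312,177),hfr=(192,182),hbl=(325,290),hbr=(203,300),p=(251,192))
D=dict(fl=(365,370),fr=(690,240),bl=(88,183),br=(405,52),hfl=(360,257),hfr=(485,188),hbl=(240,165),hbr=(365,110),p=(398,188))
S={k:((u+.5)/7-.5+320,(v+.5)/7-.5+200) for k,(u,v) in S.items()}
D={k:((u+.5)/8-.5+210,(v+.5)/8-.5+175) for k,(u,v) in D.items()}
for o in([(w,W)],[(w,W),(d["scene"],S),(d["side"],D)]):
    p,r=fit(o,[.63,.18,.01,-.4]); print(p,np.degrees(p[3]),world(p,['p'])); print(r.reshape(-1,2).round(1).tolist())
E
```

```text
[ 6.29705076e-01  1.83136252e-01 -2.20882892e-04 -4.23077450e-01] -24.240552265330162 [[0.62241044 0.1864208  0.09127912]]
[[1.4, -0.8], [-0.2, 0.1], [-0.3, -0.0], [-0.2, 0.3], [-0.8, 1.9], [0.4, 1.9], [-1.4, -0.6], [0.8, -0.4], [0.2, -0.9]]
[ 0.62980486  0.1833693   0.00075834 -0.42451746] -24.3230590538441 [[0.62251496 0.18666435 0.09225834]]
[[2.1, -0.9], [-0.1, -0.2], [0.1, 0.4], [-0.3, 0.6], [-0.4, 2.0], [0.6, 1.9], [-1.1, -0.3], [0.9, -0.2], [0.5, -0.8], [-1.3, -1.2], [-1.6, 0.4], [-0.2, -0.4], [-0.8, 1.4], [-1.4, -0.3], [-0.9, 0.2], [-0.3, -0.3], [-0.0, -0.5], [-0.5, 1.1], [-0.3, 1.7], [0.5, -1.4], [-0.4, 0.5], [0.6, 0.3], [-0.4, -1.2], [0.5, 0.2], [-0.0, 0.5], [0.7, 0.5], [0.3, 1.7]]
```

jog_arm --dr '[[0, 0, 0], [0, 0, 0], [0, 0, 0], [0, 0, 0], [0, 0, 0], [0, 0, 0], [0, 0, 0], [0, 0, 0], [0, 0, 0], [0, 0, 0]]' --slide '[[-0.0005, -0.0137, 0.01], [-0.0005, -0.0137, 0.01], [-0.0005, -0.0136, 0.02], [0, 0, 0.02], [0, 0, 0.02], [0, 0, 0.02], [0, 0, 0.01], [0, 0, 0.005], [0, 0, 0.005], [0, 0, 0]]' --gripper '[-1, -1, -1, -1, -1, -1, -1, -1, -1, -1]'

```text
time_s: 3.2
position: [0.6225, 0.1865, 0.1224]
tool_rot: [[0.436, 0.9, 0.0], [0.9, -0.436, 0.0], [0.0, 0.0, -1.0]]
ft_force: [0.4, 0.9, 0.3]
grip_width: -0.0001
```

```bash
python3 - <<'E'
from rig import observe, viewer, env
import cv2,numpy as np
s=observe();print(s['time_s'],s['position'],s['ft_force'],s['grip_width'])
w=viewer.get_image("wrist")["pixels"];c=viewer.get_image("side")["pixels"][150:250,200:320]
cv2.imwrite("pics/w2.png",w); cv2.imwrite("pics/d2.png",cv2.resize(c,(720,600),interpolation=cv2.INTER_CUBIC))
E
```

```text
3.2 [0.62251842 0.18651024 0.12237243] [0.44086198 0.93671471 0.27802247] -0.0001233147261301778
```

View pics/w2.png

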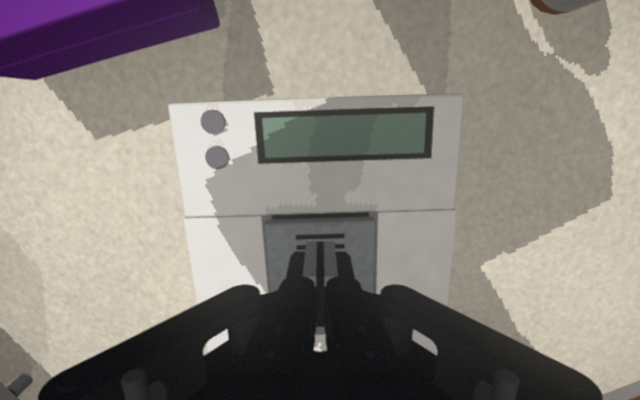

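View pics/d2.png

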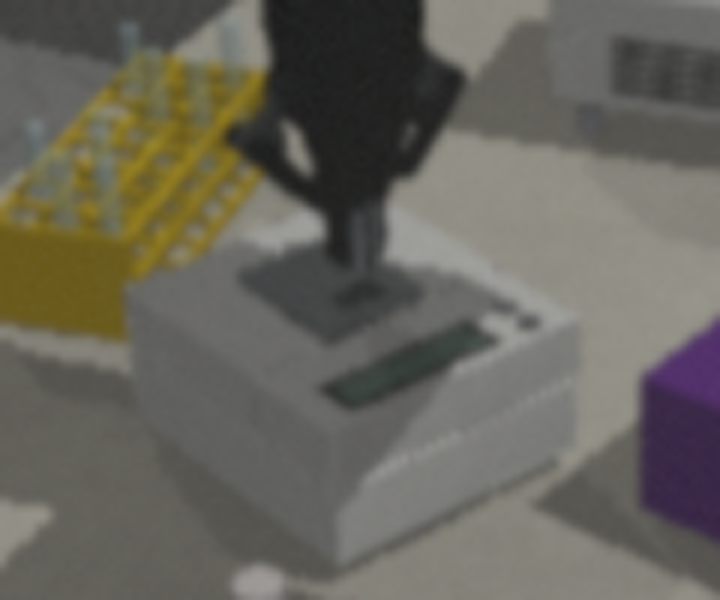

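The wrist view shows the shut fingertips at (320,245), centred over the ribs, and the side view agrees. I'll descend gently.

jog_arm --dr '[[0, 0, 0], [0, 0, 0], [0, 0, 0], [0, 0, 0], [0, 0, 0], [0, 0, 0], [0, 0, 0], [0, 0, 0], [0, 0, 0], [0, 0, 0]]' --slide '[[0, 0, 0.002], [0, 0, 0.002], [0, 0, 0.002], [0, 0, 0.002], [0, 0, 0.002], [0, 0, 0.002], [0, 0, 0.002], [0, 0, 0.001], [0, 0, 0], [0, 0, 0]]' --gripper '[-1, -1, -1, -1, -1, -1, -1, -1, -1, -1]'

```text
time_s: 4.3
position: [0.6225, 0.1865, 0.1074]
tool_rot: [[0.436, 0.9, 0.0], [0.9, -0.436, 0.0], [0.0, 0.0, -1.0]]
ft_force: [0.4, -0.5, 0.6]
grip_width: 0.0001
```

jog_arm --dr '[[0, 0, 0], [0, 0, 0], [0, 0, 0], [0, 0, 0], [0, 0, 0], [0, 0, 0], [0, 0, 0], [0, 0, 0], [0, 0, 0], [0, 0, 0]]' --slide '[[0, 0, 0.001], [0, 0, 0.001], [0, 0, 0.001], [0, 0, 0], [0, 0, 0], [0, 0, 0], [0, 0, 0], [0, 0, 0], [0, 0, 0], [0, 0, 0]]' --gripper '[-1, -1, -1, -1, -1, -1, -1, -1, -1, -1]'

```text
time_s: 5.3
position: [0.6226, 0.1863, 0.105]
tool_rot: [[0.436, 0.9, 0.001], [0.9, -0.436, -0.0], [0.0, 0.001, -1.0]]
ft_force: [-2.1, -0.1, 5.9]
grip_width: 0.0003
```

jog_arm --dr '[[0, 0, 0], [0, 0, 0], [0, 0, 0], [0, 0, 0], [0, 0, 0], [0, 0, 0], [0, 0, 0], [0, 0, 0], [0, 0, 0], [0, 0, 0]]' --slide '[[0, 0, 0.001], [0, 0, 0.001], [0, 0, 0], [0, 0, 0], [0, 0, 0], [0, 0, 0], [0, 0, 0], [0, 0, 0], [0, 0, 0], [0, 0, 0]]' --gripper '[-1, -1, -1, -1, -1, -1, -1, -1, -1, -1]'

```text
time_s: 6.3
position: [0.6224, 0.1864, 0.103]
tool_rot: [[0.436, 0.9, 0.0], [0.9, -0.436, -0.0], [-0.0, 0.0, -1.0]]
ft_force: [-3.7, -0.7, 7.4]
grip_width: 0.0001
```

```bash
python3 - <<'E'
from rig import observe, viewer, env
import cv2,numpy as np
s=observe();print(s['time_s'],s['position'],s['ft_force'],s['grip_width'])
w=viewer.get_image("wrist")["pixels"];c=viewer.get_image("side")["pixels"][150:250,200:320]
cv2.imwrite("pics/w3.png",w); cv2.imwrite("pics/d3.png",cv2.resize(c,(720,600),interpolation=cv2.INTER_CUBIC))
E
```

```text
6.3 [0.62241777 0.18641409 0.10302828] [-3.72748106 -0.65669221  7.3644899 ] 8.757262224182359e-05
```

View pics/w3.png

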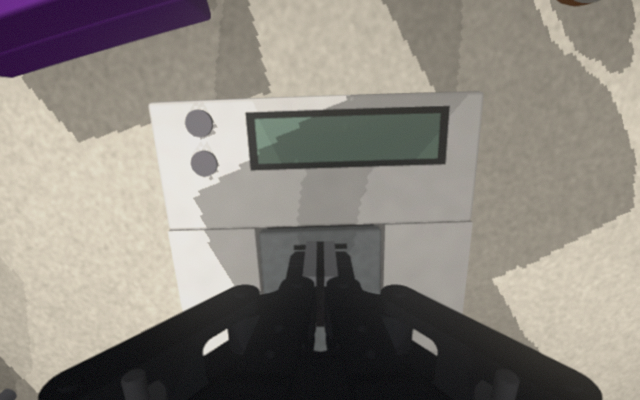

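The wrist view shows the tips on the ribs at (320,245), with the hatch front beginning to sink.

jog_arm --dr '[[0, 0, 0], [0, 0, 0], [0, 0, 0], [0, 0, 0], [0, 0, 0], [0, 0, 0], [0, 0, 0], [0, 0, 0], [0, 0, 0], [0, 0, 0]]' --slide '[[0, 0, 0.0005], [0, 0, 0.0005], [0, 0, 0.0005], [0, 0, 0], [0, 0, 0], [0, 0, 0], [0, 0, 0], [0, 0, 0], [0, 0, 0], [0, 0, 0]]' --gripper '[-1, -1, -1, -1, -1, -1, -1, -1, -1, -1]'

```text
time_s: 7.4
position: [0.6223, 0.1864, 0.1023]
tool_rot: [[0.436, 0.9, 0.001], [0.9, -0.436, -0.0], [0.0, 0.001, -1.0]]
ft_force: [-6.4, -1.5, 12.5]
grip_width: -0.0004
```

jog_arm --dr '[[0, 0, 0], [0, 0, 0], [0, 0, 0], [0, 0, 0], [0, 0, 0], [0, 0, 0], [0, 0, 0], [0, 0, 0], [0, 0, 0], [0, 0, 0]]' --slide '[[0, 0, 0.0005], [0, 0, 0.0005], [0, 0, 0.0005], [0, 0, 0], [0, 0, 0], [0, 0, 0], [0, 0, 0], [0, 0, 0], [0, 0, 0], [0, 0, 0]]' --gripper '[-1, -1, -1, -1, -1, -1, -1, -1, -1, -1]'

```text
time_s: 8.4
position: [0.6224, 0.1865, 0.1021]
tool_rot: [[0.436, 0.9, 0.002], [0.9, -0.436, -0.0], [0.001, 0.002, -1.0]]
ft_force: [-9.1, -1.8, 20.7]
grip_width: 0.0003
```

Position has stalled at 20 N, so this is the firm stop, past the trip point. I'll move straight up 200 mm.

jog_arm --dr '[[0, 0, 0], [0, 0, 0], [0, 0, 0], [0, 0, 0], [0, 0, 0], [0, 0, 0], [0, 0, 0], [0, 0, 0], [0, 0, 0], [0, 0, 0]]' --slide '[[0, 0, -0.01], [0, 0, -0.02], [0, 0, -0.03], [0, 0, -0.03], [0, 0, -0.03], [0, 0, -0.03], [0, 0, -0.03], [0, 0, -0.02], [0, 0, 0], [0, 0, 0]]' --gripper '[-1, -1, -1, -1, -1, -1, -1, -1, -1, -1]'

```text
time_s: 9.4
position: [0.6224, 0.1865, 0.2985]
tool_rot: [[0.436, 0.9, -0.001], [0.9, -0.436, -0.0], [-0.0, -0.001, -1.0]]
ft_force: [1.3, -0.2, -0.9]
grip_width: 0.0001
```

jog_arm --dr '[[0, 0, 0], [0, 0, 0], [0, 0, 0], [0, 0, 0], [0, 0, 0], [0, 0, 0], [0, 0, 0], [0, 0, 0], [0, 0, 0], [0, 0, 0]]' --slide '[[0, 0, 0], [0, 0, 0], [0, 0, 0], [0, 0, 0], [0, 0, 0], [0, 0, 0], [0, 0, 0], [0, 0, 0], [0, 0, 0], [0, 0, 0]]' --gripper '[-1, -1, -1, -1, -1, -1, -1, -1, -1, -1]'

```text
time_s: 10.4
position: [0.6224, 0.1865, 0.2993]
tool_rot: [[0.436, 0.9, 0.0], [0.9, -0.436, 0.0], [0.0, 0.0, -1.0]]
ft_force: [0.0, -0.3, -0.1]
grip_width: 0.0005
```

```bash
python3 - <<'E'
from rig import observe, viewer, env
import cv2,numpy as np
s=observe();print(s['time_s'],s['position'],s['ft_force'],s['grip_width'])
w=viewer.get_image("wrist")["pixels"];c=viewer.get_image("side")["pixels"][100:300,150:400]
cv2.imwrite("pics/w4.png",w); cv2.imwrite("pics/d4.png",cv2.resize(c,(750,600),interpolation=cv2.INTER_CUBIC))
E
```

```text
10.4 [0.62243378 0.18651334 0.29934976] [ 0.01188184 -0.29853198 -0.07327296] 0.00047552492461307725
```

View pics/w4.png

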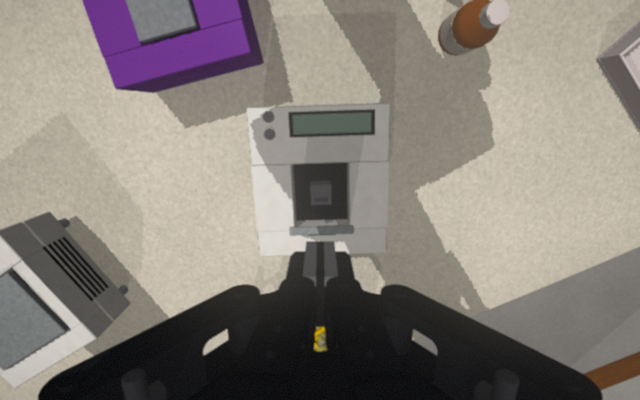

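View pics/d4.png

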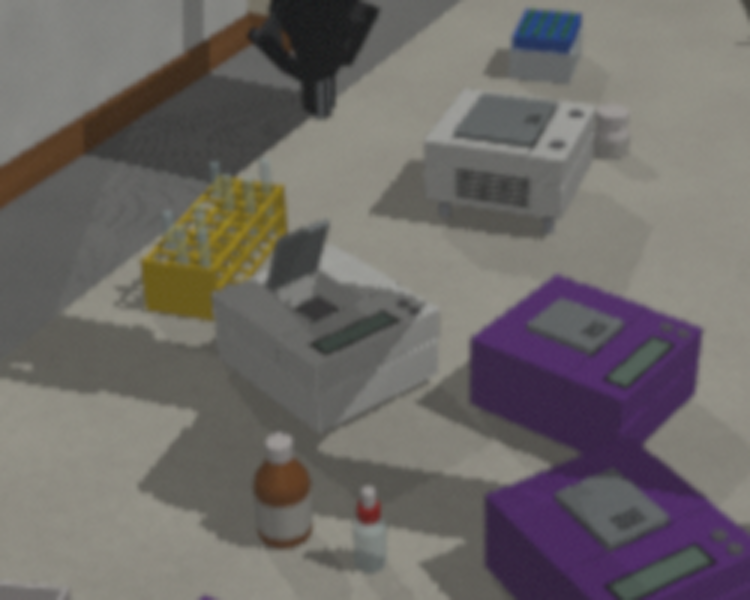

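The hatch has popped and stands open: side crop (298,255), with the dark well at wrist (320,195). The heater is shut at (510,120) and the bottles are upright at (283,490) and (370,530). I'll wait three more seconds and check again.

jog_arm --dr '[[0, 0, 0], [0, 0, 0], [0, 0, 0], [0, 0, 0], [0, 0, 0], [0, 0, 0], [0, 0, 0], [0, 0, 0], [0, 0, 0], [0, 0, 0]]' --slide '[[0, 0, 0], [0, 0, 0], [0, 0, 0], [0, 0, 0], [0, 0, 0], [0, 0, 0], [0, 0, 0], [0, 0, 0], [0, 0, 0], [0, 0, 0]]' --gripper '[-1, -1, -1, -1, -1, -1, -1, -1, -1, -1]'

```text
time_s: 11.5
position: [0.6224, 0.1865, 0.2993]
tool_rot: [[0.436, 0.9, 0.0], [0.9, -0.436, 0.0], [0.0, 0.0, -1.0]]
ft_force: [0.4, 0.4, -0.5]
grip_width: -0.0002
```

```bash
python3 - <<'E'
from rig import viewer
import cv2
cv2.imwrite("pics/w5.png",viewer.get_image("wrist")["pixels"])
E
```

jog_arm --dr '[[0, 0, 0], [0, 0, 0], [0, 0, 0], [0, 0, 0], [0, 0, 0], [0, 0, 0], [0, 0, 0], [0, 0, 0], [0, 0, 0], [0, 0, 0]]' --slide '[[0, 0, 0], [0, 0, 0], [0, 0, 0], [0, 0, 0], [0, 0, 0], [0, 0, 0], [0, 0, 0], [0, 0, 0], [0, 0, 0], [0, 0, 0]]' --gripper '[-1, -1, -1, -1, -1, -1, -1, -1, -1, -1]'

```text
time_s: 12.55
position: [0.6224, 0.1865, 0.2993]
tool_rot: [[0.436, 0.9, -0.0], [0.9, -0.436, 0.0], [-0.0, -0.0, -1.0]]
ft_force: [0.7, 0.3, 0.3]
grip_width: -0.0001
```

jog_arm --dr '[[0, 0, 0], [0, 0, 0], [0, 0, 0], [0, 0, 0], [0, 0, 0], [0, 0, 0], [0, 0, 0], [0, 0, 0], [0, 0, 0], [0, 0, 0]]' --slide '[[0, 0, 0], [0, 0, 0], [0, 0, 0], [0, 0, 0], [0, 0, 0], [0, 0, 0], [0, 0, 0], [0, 0, 0], [0, 0, 0], [0, 0, 0]]' --gripper '[-1, -1, -1, -1, -1, -1, -1, -1, -1, -1]'

```text
time_s: 13.55
position: [0.6224, 0.1865, 0.2993]
tool_rot: [[0.436, 0.9, -0.0], [0.9, -0.436, -0.0], [-0.0, 0.0, -1.0]]
ft_force: [-0.1, -0.0, -0.6]
grip_width: 0.0001
```

```bash
python3 - <<'E'
from rig import observe, viewer, env
from fit import *
s=observe();print(s['time_s'],s['position'],s['ft_force'])
w=viewer.get_image("wrist");sd=viewer.get_image("side")
a=cv2.imread("pics/w5.png").astype(int);b0=cv2.imread("pics/w4.png").astype(int)
n=w["pixels"].astype(int);print("diff hatch region",abs(n-a)[150:240,260:380].mean(),abs(a-b0)[150:240,260:380].mean())
# predicted front edge middle of hatch at angles
p=[.6298,.1834,.0008,-.4245]
for ang in(1.0,1.1,1.2):
    for y in(-30,30):
        L=72;h=8
        M['t']=(50-L*np.cos(ang)+h*np.sin(ang),y,83+L*np.sin(ang)+h*np.cos(ang))
        M['u']=(50-L*np.cos(ang),y,83+L*np.sin(ang))
        print(ang,y,proj(w,world(p,['t','u'])).round(1).tolist(),((proj(sd,world(p,['t','u']))-[150,100])*3).round().tolist())
cv2.imwrite("pics/w6.png",cv2.resize(w["pixels"][90:260,220:420],(800,600)));cv2.imwrite("pics/d6.png",cv2.resize(sd["pixels"][100:300,150:400],(750,600),interpolation=cv2.INTER_CUBIC))
E
```

```text
13.55 [0.6224243  0.18651868 0.29931809] [-0.10776519 -0.03454782 -0.59034013]
diff hatch region 1.1809876543209876 1.2096913580246913
1.0 -30 [[289.9, 218.8], [290.0, 210.6]] [[335.0, 229.0], [339.0, 235.0]]
1.0 30 [[353.9, 217.2], [353.4, 209.0]] [[284.0, 249.0], [289.0, 256.0]]
1.1 -30 [[290.0, 226.5], [290.0, 218.0]] [[330.0, 224.0], [335.0, 230.0]]
1.1 30 [[354.1, 225.0], [353.8, 216.5]] [[280.0, 244.0], [285.0, 250.0]]
1.2 -30 [[290.2, 234.3], [290.0, 225.7]] [[326.0, 219.0], [331.0, 225.0]]
1.2 30 [[354.4, 232.7], [354.1, 224.1]] [[276.0, 239.0], [281.0, 245.0]]
```

View pics/d6.png

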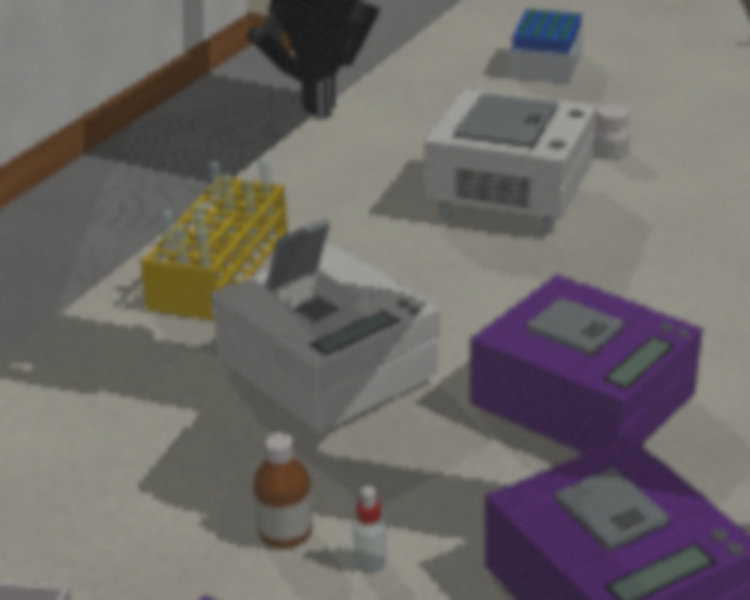

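View pics/w6.png

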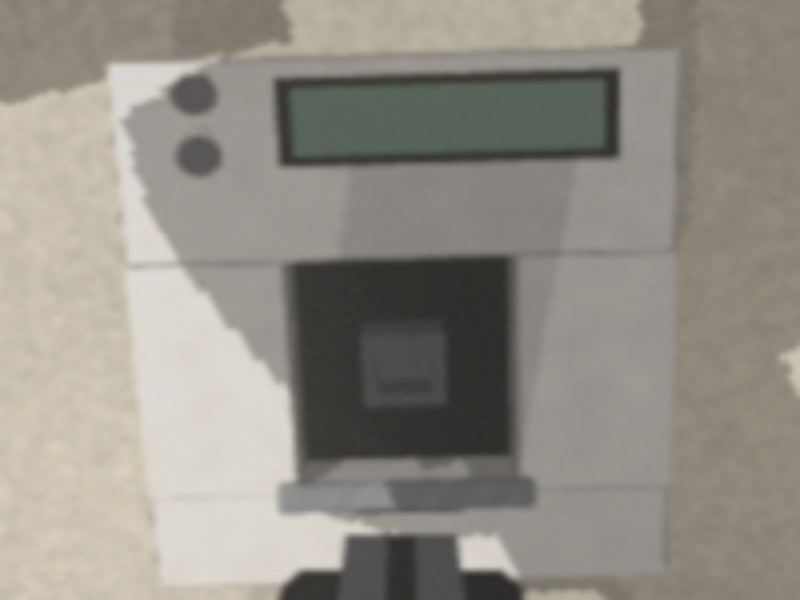

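The hatch's front edge spans wrist rows 226–235, which matches the prediction for 1.2 rad, and it hasn't moved for 3 s. Heater, bottles and jar are undisturbed.

```bash
python3 -c "
from rig import env
print(env.close_job())"
```

```text
the job is handed in; nothing more can be done
None
```

The cuvette reader's hatch is fully open, and the job was handed in at about 13.6 s of the 38 s allowed.

- **Press:** I located the white reader with the oblong display from three camera views. I then pressed its ribs once with the shut fingertips, down to the firm stop. The force was about 21 N when the motion stalled. After that I moved straight up about 200 mm, and the hatch popped open by itself.
- **Hatch check:** In the last wrist image the hatch's front edge sits where my geometry predicts for 1.2 rad. The hatch region did not change in pictures spanning the last 3 s or so, and the force on the tool was about zero.
- **Bystanders:** In the last side view the heater's hatch is shut and the two bottles and the jar are upright and unmoved.
- **Disagreements:** The first pose estimates from the scene and side cameras alone differed by up to about 25 mm, because those views were coarse. Adding the close wrist view settled it to within 1–2 mm. The fingertips met the hatch a few millimetres higher than I had estimated, within the margin I left. No checks failed.

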